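# Clear the jammed capacitor from the dispensing tube

## Task

A capacitor is wedged across the foot of the clear dispensing tube. Tip the leaning tube fully upright, then take the long push rod from the wooden rack and push it down inside the tube until the capacitor drops into the tray underneath. Leave the rod standing in the tube with its collar resting on the tube's mouth.

Things in the scene. Friction and masses are not known exactly. Their poses are not given: they have to be found in the camera images.
- tube (a joint): lean of the clear square tube in rad: 0 = upright, at a hard stop; grows as it leans to the +x of tray (at most 0.95). Stiff: stays where left, 1 to 2 N near the mouth turns it. Pivot along the y of tray, 76 mm above it. Tube 107 mm long, from 22 below to 85 mm above the pivot, 34 x 36 mm outside (38 x 40 at the grey rim, top 8 mm), bore 28 (x) x 30 mm (y), both ends open.
- mouth (a point): centre of the tube's open top end, moves with the tube; z points out along the tube's axis, x and y along its sides. 85 mm from the pivot; 165 mm above the table when the tube is upright.
- tray (a point): centre of the inner floor of the fixed aluminium catch tray, straight below the tube's pivot, 4 mm above the table; z up, x the horizontal way the tube leans. Tray 120 (x) x 94 (y) x 30 mm high. Grey side plates at y = +-50 mm, 46 mm long in x, 6 mm thick, 100 mm high, carry the pivot.
- push_rod: longest of 3 hand tools standing in a wooden rack (50 mm high, holes 65 mm apart, any order). Steel shank 12 mm diameter, 110 mm long; above it a collar 44 mm diameter, 5 mm thick; then a dark handle 20 mm diameter, 50 mm long. 100 g. Origin: lower end, 10 mm above the table in its 40 mm deep hole; z up to the handle. Others: a short rod (shank 65 mm) and a nut driver with a thicker handle.
- capacitor: dark cylinder 16 mm diameter, 24 mm long, 20 g, lying crosswise in the tube at the pivot on two sprung teeth that stand out of the tube's x walls below it. Pushed from above with about 3 to 10 N it passes the teeth within 10 mm and falls into the tray. The rod's shank passes between the teeth. Origin: its centre; y along the cylinder.

How it is judged:
By the outcome, as a careful person would: the job done as asked, in the order asked, and still so for the second after the job is handed in, with the robot touching nothing.
It also fails if it takes over 61 s, if anything falls off the work surface, if the arm or the gripper's body presses on something with over 40 N, if the wrist force passes 120 N, or if a joint passes its speed limit or range.

## Robot

A 6-joint arm with a two-finger parallel gripper is mounted at the origin on the work surface. World frame = base frame: x ahead of the robot, y to its left, z up, the work surface at z = 0. Lengths are in m, angles in rad, forces in N, time in s.
With the tool pointing down it reaches from about 0.35 to 0.775 m from the base axis. Payload 5.5 kg.
Tool frame: the origin (TCP) lies at the very end of the fingers, on their centre line; the grasp point (between the pads) lies 19 mm behind it; z points along the fingers, y is the line along which they close (so a half turn about z gives the same grasp; the last joint's range is limited). The gripper opens to 85 mm and grips with 20 to 120 N. Pads are 22 mm wide; open, the fingers measure 114 mm over their backs; the gripper's body (76 mm by 85 mm) begins 54 mm behind the grasp point. The pads swing forward as they close: fully open they stand 13 mm farther back than shut.
Start: joints at [1.201, 0.313, 0.046, 1.304, 0, 1.431], TCP at [0.131, 0.56, 0.21] pointing down, gripper open.
Joint ranges: [-2.76, 2.76], [-0.86, 1.69], [-1.03, 1.26], [-2.2, 2.34], [-1.47, 1.5], [-3.14, 3.14]. Speed limits (rad/s): [2.57, 2.57, 3.14, 3.14, 3.14, 3.14].

## Interface

Orientations are given as a unit quaternion [w, x, y, z].
In Python, from plant import ctrl, eyes, job, status gives the robot as it stands (ctrl), with the cameras (eyes), the job (job) and the readings (status).
- The arm moves only by the shell command python3 shift.py FILE [FORCE], which reads ROWS from the file FILE. ROWS is a JSON list of rows, 1 to 5 of them, each an object with the fields wx, wy, wz (a rotation vector in shares of 2 rad (1.0 is 2 rad)), tx, ty, tz (the shift in shares of the most that a row can go, 1 being 50 mm), aperture (the finger opening in m); a field left out counts as zero (the opening has to be given); each row shifts and turns the commanded pose from where the row before left it, along the tool's axes as they then stand; what a row does not reach is not made up. A row lasts 1/10 s, in which the tool goes at most 0.05 m and 0.15 rad, less where a joint would pass 70% of its speed; a pose out of reach is approached as far as the arm can. The fingers move at their own pace and stop on an object; FORCE is the grip in N (left out, the last holds). Time passes only in rows, so rows that do not move let the fingers close. It prints the time, the measured TCP pose, the force, the opening and the grip force at its end. Shift and turn numbers lie between -1 and 1, and a call with a number outside is refused. Input that does not fit is refused with a message, and nothing moves.
- status.sense(): the state, without advancing time (a new reading comes with each control period).
- eyes.get_image(name): name is "scene" or "side" or "wrist"; returns the picture (480x640x3 uint8, red, green, blue); there is no depth.
- eyes.calibration(name): a dict with "fx", "fy", "cx", "cy" (pixels), "R" (3x3) and "t" (3): a world point X has camera coordinates R X + t. Camera axes: x right, y down, z forward; pixel columns grow to the right and rows downward; lengths in m; the calibration is good to about 2 mm. A picture is of the moment at which its call begins: read the wrist's pose just before it. calibration takes no time and is no camera call; for the wrist camera it gives the pose at the moment of the call.
- job.sign_off(): hands the job in; it is judged then, once.
The state is a dict: "t": time; "joint_positions": joint angles; "dq": joint speeds; "effort": joint torques, N m; "tcp_pos": TCP position; "eef_rot": TCP orientation; "force": force on the tool from outside, world axes, zero at the start; "wrist_torque": the same for the moment, N m; "grip_width": finger opening in m; "grasp_force": force on a finger pad.
Only numpy, scipy, OpenCV 4.12 (cv2) and the standard library are available. Lean on these libraries where they do the work, as an engineer would, in place of code of your own. Each camera call takes 0.05 s, during which the arm holds its last target. There are 200 camera calls.

## Working session

There is one attempt and no reset: what is moved stays moved. The work goes in short steps, Python scripts to look and compute and a shell command to move; the robot and the scene stay as the last step left them, time stands still between calls to the robot, and variables do not carry over. Pictures are saved under pics/ and viewed, at most 10 in all, crops included, and the job is handed in when it is done.

```bash
ls; mkdir -p pics
python3 - <<'E'
from plant import ctrl, eyes, job, status
import cv2
for n in("scene","side"):
    cv2.imwrite(f"pics/{n}0.png",eyes.get_image(n)[:,:,::-1])
    c=eyes.calibration(n);print(n,c)
s=status.sense();print(s)
E
```

```text
pics
plant.py
shift.py
scene {'fx': 604.3991341693812, 'fy': 604.3991341693812, 'cx': 313.11763222222754, 'cy': 242.39950930503923, 'R': array([[ 0.15389523,  0.98807578,  0.00474404],
       [ 0.65085302, -0.09775714, -0.75288371],
       [-0.7434424 ,  0.11895288, -0.65813647]]), 't': array([-0.09966715, -0.23512359,  1.59386767])}
side {'fx': 528.291431873369, 'fy': 528.291431873369, 'cx': 322.0644960116445, 'cy': 232.77849384001317, 'R': array([[-0.69043964, -0.72328976,  0.01204292],
       [-0.51776461,  0.48248577, -0.70648941],
       [ 0.50518602, -0.49402369, -0.70762114]]), 't': array([0.36262684, 0.32431981, 0.6406128 ])}
{'t': 0.1, 'joint_positions': array([ 1.20138365e+00,  3.13931303e-01,  4.50896470e-02,  1.30359047e+00,
       -1.17949739e-05,  1.43117175e+00]), 'dq': array([-0.00107611, -0.00166701,  0.00244504,  0.00045264,  0.0008543 ,
        0.0005518 ]), 'effort': array([ 2.58000218e-03, -4.81727064e+01,  2.99243706e+01,  1.26703887e-02,
       -1.22947881e-04, -2.20112321e-05]), 'tcp_pos': array([0.13081771, 0.55942099, 0.20939344]), 'eef_rot': array([-2.00223313e-04,  1.14641395e-01,  9.93406604e-01, -7.93037029e-04]), 'force': array([ 0.40896664,  0.54243085, -0.15592355]), 'wrist_torque': array([0.00051553, 0.0064671 , 0.02018683]), 'grasp_force': 0.0, 'grip_width': 0.0854417194066276}
```

View pics/scene0.png

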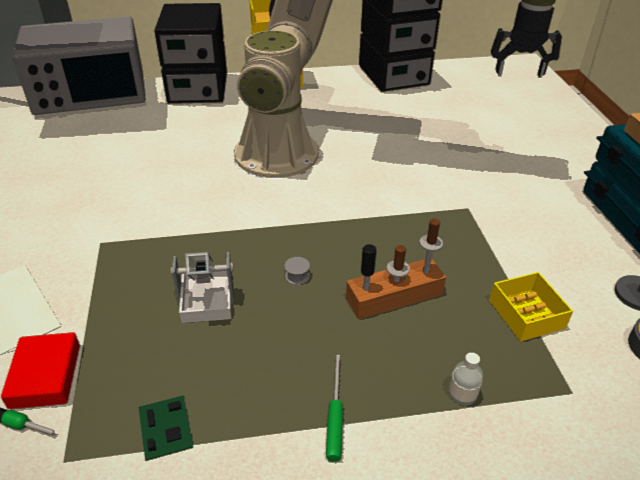

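View pics/side0.png

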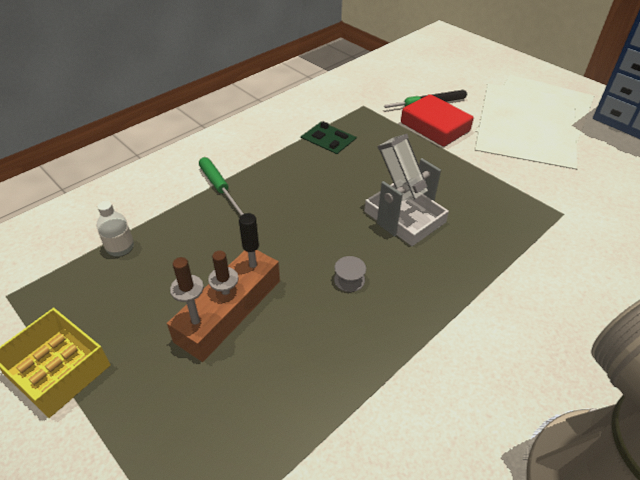

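The scene view shows the tray and tube at about (203,290) and the rack at (397,288), with the tallest tool, the push rod, at its right end (collar at 431,243). In the side view the rod collar is at (186,288) and the tube mouth at about (393,145). Next I'll enlarge both areas.

Run:
```python
import cv2,numpy as np
a=cv2.imread("pics/scene0.png");b=cv2.imread("pics/side0.png")
f=lambda im,x,y,w,h:cv2.resize(im[y:y+h,x:x+w],(400,300*1),interpolation=cv2.INTER_CUBIC)
top=np.hstack([f(a,150,230,120,90),f(b,350,130,120,90)])
bot=np.hstack([f(a,340,210,120,90),f(b,150,240,120,90)])
cv2.imwrite("pics/crop0.png",np.vstack([top,bot]))
```

```text
(no output)
```

View pics/crop0.png

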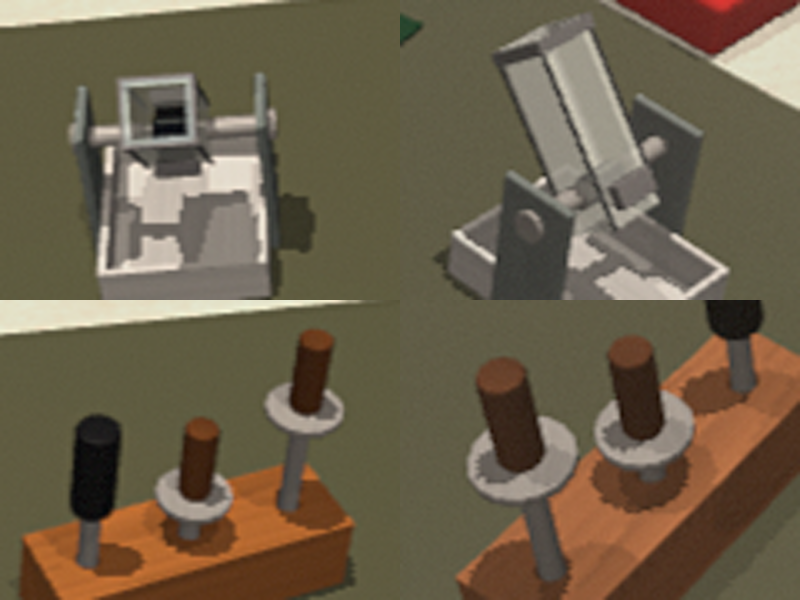

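The crop shows, in full-image pixels:
- Scene: rim corners near (185,254), (208,252), (209,275) and (187,277); pivot pin ends at (172.5,269.6) and (231.6,266).
- Side: pin ends at (389,197.5) and (426.5,173.5); rod collar at (186.6,288).

Now I'll triangulate these.

```bash
cat > h.py <<'E'
import numpy as np,cv2
from plant import ctrl, eyes, job, status
def ray(n,p):
    c=eyes.calibration(n);R=c["R"];d=R.T@np.array([(p[0]-c["cx"])/c["fx"],(p[1]-c["cy"])/c["fy"],1]);return -R.T@c["t"],d/np.linalg.norm(d)
def tri(*obs):
    A=np.zeros((3,3));b=np.zeros(3);L=[ray(*o) for o in obs]
    for o,d in L: P=np.eye(3)-np.outer(d,d);A+=P;b+=P@o
    x=np.linalg.solve(A,b);return x,[round(1e3*np.linalg.norm((np.eye(3)-np.outer(d,d))@(x-o)),1) for o,d in L]
def plane(n,p,z):
    o,d=ray(n,p);return o+d*(z-o[2])/d[2]
def proj(n,X):
    c=eyes.calibration(n);q=c["R"]@X+c["t"];return c["fx"]*q[0]/q[2]+c["cx"],c["fy"]*q[1]/q[2]+c["cy"]
E
python3 - <<'E'
from h import *
np.set_printoptions(precision=4,suppress=True)
S=lambda x,y,o:(x/3.3333+o[0],y/3.3333+o[1])
a=(150,230);b=(350,130);c=(340,210);d=(150,240)
pr=tri(("scene",S(272,120,a)),("side",S(130,225,b)));pl=tri(("scene",S(75,132,a)),("side",S(255,145,b)))
print("pins",pr,pl,np.linalg.norm(pr[0]-pl[0]))
print("collar",tri(("scene",S(304,109,c)),("side",S(122,160,d))),"handle top",tri(("scene",S(316,38,c)),("side",S(100,72,d))))
print("collar plane",plane("scene",S(304,109,c),.1235),plane("side",S(122,160,d),.1235))
print("foot in rack z.05",plane("scene",S(289,211,c),.05),plane("side",S(152,277,d),.05))
P=(pr[0]+pl[0])/2;y=pr[0]-pl[0];y[2]=0;y/=np.linalg.norm(y);x=np.array([y[1],-y[0],0]);print("pivot",P,"x",x,"yaw",np.degrees(np.arctan2(x[1],x[0])))
o,r=ray("scene",S(158,115,a));M=o+r*((P-o)@y)/(r@y);print("mouth y-plane",M,(M-P)@x,(M-P)[2])
# points on circle around pivot, project both views
for th in np.arange(0,1,.1):
    M=P+.085*(np.sin(th)*x+np.cos(th)*np.array([0,0,1]));print(round(th,2),np.round((np.array(proj("scene",M))-a)*3.333),np.round((np.array(proj("side",M))-b)*3.333))
print("tray front rim corners",plane("scene",S(97,275,a),.03),plane("scene",S(271,265,a),.03))
E
```

```text
pins (array([ 0.5039, -0.1356,  0.082 ]), [np.float64(0.9), np.float64(0.9)]) (array([ 0.5015, -0.2423,  0.0813]), [np.float64(4.2), np.float64(4.2)]) 0.10665305466341221
collar (array([0.5398, 0.2406, 0.1226]), [np.float64(1.1), np.float64(1.1)]) handle top (array([0.5402, 0.2399, 0.1748]), [np.float64(1.2), np.float64(1.2)])
collar plane [0.5412 0.2412 0.1235] [0.5386 0.2398 0.1235]
foot in rack z.05 [0.548  0.2401 0.05  ] [0.5343 0.2422 0.05  ]
pivot [ 0.5027 -0.1889  0.0816] x [ 0.9997 -0.023   0.    ] yaw -1.3186369755564218
mouth y-plane [ 0.5764 -0.1906  0.1604] 0.07371574897978958 0.07872139235792693
0.0 [158.  14.] [219.  49.]
0.1 [158.  24.] [206.  43.]
0.2 [158.  36.] [193.  37.]
0.3 [158.  49.] [180.  34.]
0.4 [159.  63.] [167.  31.]
0.5 [160.  78.] [155.  31.]
0.6 [161.  94.] [144.  32.]
0.7 [162. 109.] [133.  34.]
0.8 [163. 126.] [123.  38.]
0.9 [164. 142.] [114.  44.]
tray front rim corners [ 0.561  -0.2399  0.03  ] [ 0.568  -0.1432  0.03  ]
```

Results so far:
- Pivot is about (0.503,-0.189,0.081), the pins are 107 mm apart, and the height matches the stated 0.08.
- The tube leans about 0.7 rad toward world +x.
- The rod is at about (0.540,0.240). Its collar measures 0.1226 and handle top 0.1748, which matches the spec.

I'll fly up beyond the tube with the fingers closing.

The manual's scale: shifts go in shares of 50 mm and turns go in shares of 2 rad. Converting my numbers, -0.04 m is -0.8, -0.03 m is -0.6, -0.1 rad is -0.05.

```bash
echo '[{"wz":-0.05, "tz":-0.6, "aperture":0}, {"wz":-0.0435, "tz":-0.6, "aperture":0}, {"tx":-0.56, "ty":-0.8, "aperture":0}, {"tx":-0.56, "ty":-0.8, "aperture":0}, {"tx":-0.56, "ty":-0.8, "aperture":0}]' > mv.in && python3 shift.py mv.in 40
echo '[{"tx":-0.56, "ty":-0.8, "aperture":0}, {"tx":-0.56, "ty":-0.8, "aperture":0}, {"tx":-0.56, "ty":-0.8, "aperture":0}, {"tx":-0.56, "ty":-0.8, "aperture":0}, {"tx":-0.56, "ty":-0.8, "aperture":0}]' > mv.in && python3 shift.py mv.in
echo '[{"tx":-0.56, "ty":-0.8, "aperture":0}, {"tx":-0.56, "ty":-0.8, "aperture":0}, {"tx":-0.56, "ty":-0.8, "aperture":0}, {"tx":-0.56, "ty":-0.8, "aperture":0}, {"tx":-0.56, "ty":-0.8, "aperture":0}]' > mv.in && python3 shift.py mv.in
```

```text
t: 0.6
tcp_pos: [0.2101, 0.4352, 0.2699]
eef_rot: [0.0, 0.021, 1.0, -0.0]
force: [1.1, -0.6, 0.1]
grip_width: 0.0121
grasp_force: 0.0
t: 1.1
tcp_pos: [0.3415, 0.2288, 0.2701]
eef_rot: [0.0, 0.021, 1.0, 0.0]
force: [0.9, 0.3, 0.0]
grip_width: 0.0002
grasp_force: 0.0
t: 1.6
tcp_pos: [0.4729, 0.0228, 0.27]
eef_rot: [-0.0, 0.022, 1.0, 0.0]
force: [1.8, -0.1, -0.8]
grip_width: 0.0
grasp_force: 0.0
```

Converted, -0.04 m is -0.8, -0.036 m is -0.72.

```bash
echo '[{"tx":-0.56, "ty":-0.8, "aperture":0}, {"tx":-0.56, "ty":-0.8, "aperture":0}, {"tx":-0.56, "ty":-0.8, "aperture":0}, {"tx":-0.6, "ty":-0.8, "aperture":0}, {"tx":-0.6, "ty":-0.72, "aperture":0}]' > mv.in && python3 shift.py mv.in
python3 - <<'E'
from h import *
for n in("wrist","scene"): cv2.imwrite(f"pics/{n}1.png",eyes.get_image(n)[:,:,::-1])
print(status.sense()["tcp_pos"]);print(eyes.calibration("wrist"))
E
```

```text
t: 2.1
tcp_pos: [0.6084, -0.1793, 0.2696]
eef_rot: [-0.0, 0.022, 1.0, 0.0]
force: [1.5, 1.0, 1.0]
grip_width: -0.0001
grasp_force: 0.0
[ 0.60999726 -0.18219565  0.26599475]
{'fx': 400.24231440034373, 'fy': 400.24231440034373, 'cx': 319.0632734939266, 'cy': 240.14052136321675, 'R': array([[ 4.70947379e-02,  9.98890314e-01, -4.75875384e-04],
       [ 9.61249034e-01, -4.51905032e-02,  2.71952409e-01],
       [ 2.71629122e-01, -1.32649622e-02, -9.62310584e-01]]), 't': array([ 0.15431441, -0.64568852,  0.26452849])}
```

View pics/wrist1.png

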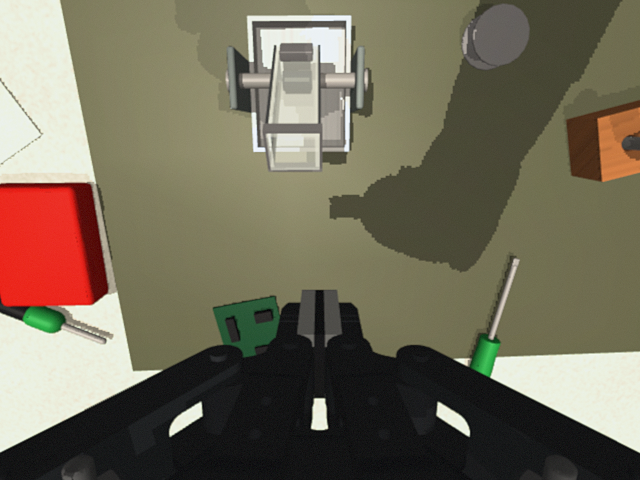

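The wrist view shows the tray rim with corners at about (247,17), (352,15) and (350,151), pivot pins from (226,81) to (371,80), and the tube mouth at the rim end around (294,150). The finger tips show at (319,292). I'll refine from these.

Run:
```python
from h import *
np.set_printoptions(precision=4,suppress=True)
for p,z in [((247,17),.03),((352,15),.03),((350,151),.03),((226,81),.08),((371,80),.08),((268,170),.134),((321,170),.134)]:
    print(p,z,plane("wrist",p,z))
for p in [(.503,-.189,.08)]: print(proj("wrist",np.array(p)))
```

```text
(247, 17) 0.03 [ 0.4435 -0.2402  0.03  ]
(352, 15) 0.03 [ 0.4464 -0.146   0.03  ]
(350, 151) 0.03 [ 0.5655 -0.1509  0.03  ]
(226, 81) 0.08 [ 0.5018 -0.2543  0.08  ]
(371, 80) 0.08 [ 0.5066 -0.1359  0.08  ]
(268, 170) 0.134 [ 0.57   -0.2188  0.134 ]
(321, 170) 0.134 [ 0.5719 -0.18    0.134 ]
(np.float64(305.8003468439455), np.float64(78.5599141123813))
```

Tray centre is (0.5043,-0.1955) from the rim diagonal and pin midpoint, which agree to 1 mm; yaw is about -2.3° and the corner spacings are 94 and 119 mm. Now I'll descend behind the tube and start pulling it back.

Converted, 0.048 m is 0.96, 0.045 m is 0.9.

```bash
echo '[{"ty":-0.34, "tz":0.96, "aperture":0}, {"tz":0.96, "aperture":0}, {"tz":0.9, "aperture":0}, {"tx":0.3, "aperture":0}, {"tx":0.3, "aperture":0}]' > mv.in && python3 shift.py mv.in
echo '[{"tx":0.2, "aperture":0}, {"tx":0.2, "aperture":0}, {"tx":0.16, "aperture":0}, {"tx":0.1, "aperture":0}]' > mv.in && python3 shift.py mv.in
echo '[{"tx":0.1, "aperture":0}, {"tx":0.06, "aperture":0}, {"aperture":0}]' > mv.in && python3 shift.py mv.in
```

```text
t: 2.7
tcp_pos: [0.5747, -0.191, 0.1269]
eef_rot: [-0.003, 0.021, 1.0, 0.001]
force: [0.5, -0.7, 0.5]
grip_width: -0.0
grasp_force: 0.0
t: 3.1
tcp_pos: [0.5448, -0.1914, 0.1311]
eef_rot: [0.001, 0.021, 1.0, -0.0]
force: [0.9, 0.7, 1.4]
grip_width: -0.0001
grasp_force: 1.0
t: 3.4
tcp_pos: [0.5363, -0.1912, 0.1305]
eef_rot: [0.0, 0.022, 1.0, -0.0]
force: [0.4, -1.3, 2.8]
grip_width: -0.0001
grasp_force: 1.3
```

Converted, 0.002 m is 0.04.

```bash
echo '[{"tx":0.04, "aperture":0}, {"aperture":0}]' > mv.in && python3 shift.py mv.in
echo '[{"tx":0.04, "aperture":0}, {"aperture":0}]' > mv.in && python3 shift.py mv.in
python3 - <<'E'
from h import *
a=eyes.get_image("side")[:,:,::-1];cv2.imwrite("pics/side2.png",a)
b=eyes.get_image("wrist")[:,:,::-1];cv2.imwrite("pics/wrist2.png",b)
cv2.imwrite("pics/c2.png",np.hstack([cv2.resize(a[110:260,340:490],(400,400)),cv2.resize(b[:,80:560],(400,400))]))
print(status.sense()["force"])
E
```

```text
t: 3.6
tcp_pos: [0.5347, -0.1912, 0.1305]
eef_rot: [0.001, 0.021, 1.0, -0.0]
force: [2.6, -2.7, 4.2]
grip_width: -0.0002
grasp_force: 2.2
t: 3.8
tcp_pos: [0.5328, -0.1913, 0.1306]
eef_rot: [0.001, 0.022, 1.0, -0.001]
force: [1.4, -3.2, 4.7]
grip_width: -0.0002
grasp_force: 2.9
[ 2.11099074 -2.38362824  5.86106508]
```

View pics/c2.png

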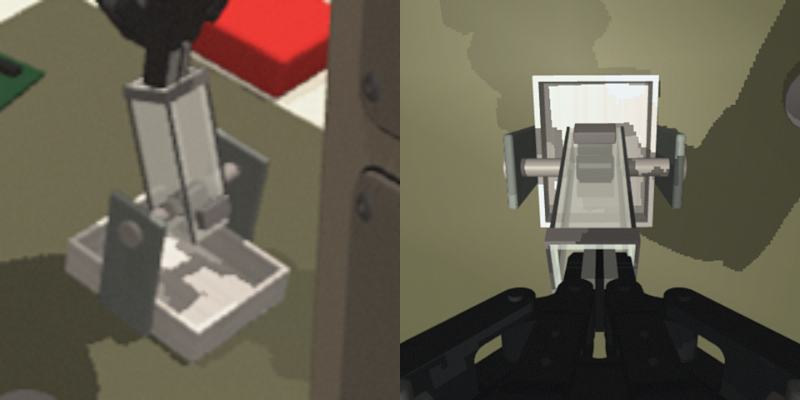

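The tube is now less tilted but not upright. The finger tips overlap the mouth opening at (605,260) in the wrist crop, so they may be inside the rim. I'll check by projection.

Run:
```python
from h import *
T=status.sense()["tcp_pos"]
C=lambda n,X:np.round((np.array(proj(n,X))-(340,110))*400/150) if n=="side" else np.round((np.array(proj(n,X))-(80,0))*400/480+np.array([400,0]))
print("tcp",C("side",T),C("wrist",T))
P=np.array([.5043,-.1955,.08]);x=np.array([.9992,-.04,0]);y=np.array([.04,.9992,0]);z=np.array([0,0,1.])
for th in(0,.1,.2,.3,.4,.5):
    a=np.sin(th)*x+np.cos(th)*z;b=np.cos(th)*x-np.sin(th)*z
    k=lambda u,v:P+.085*a+u*b+v*y
    print(th,[[*C(n,k(u,v))] for n in("side","wrist") for u,v in((-.019,-.02),(-.019,.02),(.019,.02),(.019,-.02))])
```

```text
tcp [160. 117.] [601. 240.]
0 [[np.float64(251.0), np.float64(91.0)], [np.float64(208.0), np.float64(116.0)], [np.float64(162.0), np.float64(88.0)], [np.float64(205.0), np.float64(64.0)], [np.float64(536.0), np.float64(163.0)], [np.float64(638.0), np.float64(162.0)], [np.float64(636.0), np.float64(252.0)], [np.float64(541.0), np.float64(252.0)]]
0.1 [[np.float64(241.0), np.float64(83.0)], [np.float64(198.0), np.float64(108.0)], [np.float64(151.0), np.float64(85.0)], [np.float64(194.0), np.float64(62.0)], [np.float64(537.0), np.float64(185.0)], [np.float64(638.0), np.float64(185.0)], [np.float64(635.0), np.float64(267.0)], [np.float64(543.0), np.float64(267.0)]]
0.2 [[np.float64(230.0), np.float64(76.0)], [np.float64(187.0), np.float64(101.0)], [np.float64(141.0), np.float64(84.0)], [np.float64(184.0), np.float64(60.0)], [np.float64(538.0), np.float64(206.0)], [np.float64(638.0), np.float64(206.0)], [np.float64(633.0), np.float64(280.0)], [np.float64(545.0), np.float64(280.0)]]
0.3 [[np.float64(219.0), np.float64(70.0)], [np.float64(177.0), np.float64(95.0)], [np.float64(132.0), np.fl
[... 154 characters left out ...]
p.float64(291.0)], [np.float64(547.0), np.float64(291.0)]]
0.4 [[np.float64(209.0), np.float64(66.0)], [np.float64(166.0), np.float64(90.0)], [np.float64(123.0), np.float64(84.0)], [np.float64(165.0), np.float64(61.0)], [np.float64(540.0), np.float64(245.0)], [np.float64(636.0), np.float64(245.0)], [np.float64(631.0), np.float64(299.0)], [np.float64(549.0), np.float64(299.0)]]
0.5 [[np.float64(198.0), np.float64(62.0)], [np.float64(155.0), np.float64(86.0)], [np.float64(114.0), np.float64(87.0)], [np.float64(156.0), np.float64(64.0)], [np.float64(542.0), np.float64(261.0)], [np.float64(635.0), np.float64(261.0)], [np.float64(630.0), np.float64(305.0)], [np.float64(551.0), np.float64(305.0)]]
```

The tube has a lean of about 0.35 and the fingers are inside the mouth; by projection the near rim is at row 232 and the tip is 29 mm deep. I'll back out, go around outside and come back in from behind.

Converted, -0.04 m is -0.8, -0.03 m is -0.6.

```bash
echo '[{"tx":-0.08, "ty":-0.06, "tz":-0.2, "aperture":0}, {"ty":-0.06, "tz":-0.6, "aperture":0}, {"tz":-0.8, "aperture":0}, {"tx":-0.8, "aperture":0}, {"tx":-0.8, "aperture":0}]' > mv.in && python3 shift.py mv.in
echo '[{"aperture":0}]' > mv.in && python3 shift.py mv.in
python3 - <<'E'
from h import *
b=eyes.get_image("wrist")[:,:,::-1];cv2.imwrite("pics/wrist3.png",b)
T=status.sense()["tcp_pos"];print(T,proj("wrist",T))
P=np.array([.5043,-.1955,.08]);x=np.array([.9992,-.04,0]);y=np.array([.04,.9992,0]);z=np.array([0,0,1.])
for th in(.2,.3,.4,.5,.6,.7,.8):
    a=np.sin(th)*x+np.cos(th)*z;b=np.cos(th)*x-np.sin(th)*z
    print(th,[np.round(proj("wrist",P+.085*a+u*b)) for u in(-.019,.019)],P+.085*a+.019*b)
E
```

```text
t: 4.4
tcp_pos: [0.6164, -0.2003, 0.2124]
eef_rot: [0.001, 0.022, 1.0, -0.0]
force: [0.1, -0.0, -0.3]
grip_width: -0.0002
grasp_force: 0.0
t: 4.5
tcp_pos: [0.6187, -0.1999, 0.2074]
eef_rot: [-0.001, 0.021, 1.0, 0.001]
force: [1.1, 0.1, -0.0]
grip_width: 0.0
grasp_force: 0.0
[ 0.61645857 -0.19956955  0.20757648] (np.float64(321.15383424895083), np.float64(288.27414397157554))
0.2 [array([320.,  25.]), array([320., 110.])] [ 0.53977975 -0.19692033  0.15953094]
0.3 [array([320.,  46.]), array([320., 126.])] [ 0.54753599 -0.19723082  0.15558872]
0.4 [array([320.,  66.]), array([320., 140.])] [ 0.55486024 -0.19752403  0.15089124]
0.5 [array([320.,  85.]), array([320., 153.])] [ 0.5616793  -0.19779701  0.14548543]
0.6 [array([320., 103.]), array([320., 163.])] [ 0.56792505 -0.19804704  0.13942532]
0.7 [array([320., 120.]), array([320., 172.])] [ 0.57353507 -0.19827162  0.13277145]
0.8 [array([320., 135.]), array([320., 179.])] [ 0.57845333 -0.19846851  0.1255903 ]
```

View pics/wrist3.png

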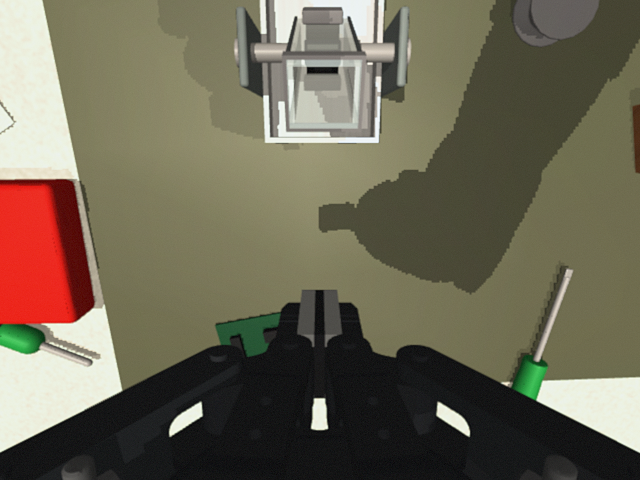

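The mouth rim runs from row 53 to row 129 at column 324, so the lean is about 0.32 with its far edge at x≈0.549. The capacitor is still inside at (322,70). At x=0.617 the fingers are clear, so I'll descend outside and pull.

Converted, 0.04 m is 0.8.

```bash
echo '[{"tz":0.8, "aperture":0}, {"tz":0.8, "aperture":0}, {"aperture":0}]' > mv.in && python3 shift.py mv.in
echo '[{"tx":0.4, "aperture":0}, {"tx":0.4, "aperture":0}, {"tx":0.2, "aperture":0}, {"tx":0.2, "aperture":0}, {"tx":0.2, "aperture":0}]' > mv.in && python3 shift.py mv.in
echo '[{"tx":0.1, "aperture":0}, {"tx":0.06, "aperture":0}, {"aperture":0}]' > mv.in && python3 shift.py mv.in
echo '[{"tx":0.04, "aperture":0}, {"aperture":0}]' > mv.in && python3 shift.py mv.in
```

```text
t: 4.85
tcp_pos: [0.6101, -0.1977, 0.1236]
eef_rot: [-0.006, 0.021, 1.0, 0.003]
force: [-1.3, 0.6, -0.1]
grip_width: -0.0
grasp_force: 0.0
t: 5.35
tcp_pos: [0.5504, -0.1981, 0.1341]
eef_rot: [0.006, 0.021, 1.0, -0.001]
force: [11.8, 4.0, 17.4]
grip_width: 0.0002
grasp_force: 8.8
t: 5.65
tcp_pos: [0.5451, -0.1978, 0.1369]
eef_rot: [0.009, 0.021, 1.0, -0.001]
force: [8.8, 4.3, 18.7]
grip_width: 0.0001
grasp_force: 9.3
t: 5.85
tcp_pos: [0.544, -0.1978, 0.1373]
eef_rot: [0.01, 0.02, 1.0, -0.001]
force: [9.6, 6.3, 21.1]
grip_width: -0.0
grasp_force: 9.9
```

Run:
```python
from h import *
a=eyes.get_image("side")[:,:,::-1];b=eyes.get_image("wrist")[:,:,::-1];c=eyes.get_image("scene")[:,:,::-1]
T=status.sense()["tcp_pos"];print(T,[np.round(proj(n,T)) for n in("side","wrist","scene")],status.sense()["force"],status.sense()["joint_positions"])
r=lambda i:cv2.resize(i,(400,300),interpolation=cv2.INTER_CUBIC)
cv2.imwrite("pics/c4.png",np.vstack([np.hstack([r(a[130:220,350:470]),r(b[0:300,120:520])]),np.hstack([r(c[225:315,145:265]),r(a[60:240,310:550])])]))
```

```text
[ 0.54403518 -0.19782759  0.13733297] [array([398., 146.]), array([321., 288.]), array([195., 262.])] [10.19766255  5.37389646 20.15194248] [-0.4907007   0.33471138 -0.10467597  1.11302742  0.00587872 -0.44974021]
```

View pics/c4.png

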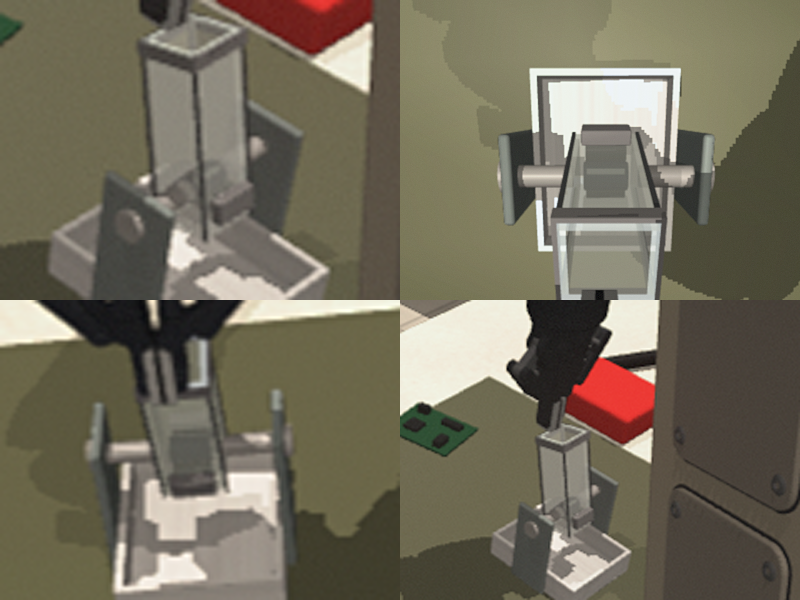

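The tube is close to upright, with about 0.15 rad still to go, and the fingers are correctly outside. The upward force of about 20 N suggests that a wider part of the fingers sits on the rim. I'll back off, go higher and push with only the tips.

Converted, -0.018 m is -0.36, -0.015 m is -0.3.

```bash
echo '[{"tx":-0.3, "aperture":0}, {"tx":-0.3, "aperture":0}, {"tz":-0.36, "aperture":0}, {"aperture":0}, {"aperture":0}]' > mv.in && python3 shift.py mv.in
echo '[{"tx":0.2, "aperture":0}, {"aperture":0}]' > mv.in && python3 shift.py mv.in
echo '[{"tx":0.12, "aperture":0}, {"aperture":0}]' > mv.in && python3 shift.py mv.in
echo '[{"tx":0.12, "aperture":0}, {"aperture":0}]' > mv.in && python3 shift.py mv.in
```

```text
t: 6.5
tcp_pos: [0.5663, -0.1983, 0.1487]
eef_rot: [0.001, 0.021, 1.0, -0.0]
force: [0.7, 0.1, -1.0]
grip_width: 0.0003
grasp_force: 0.0
t: 6.7
tcp_pos: [0.5539, -0.1972, 0.1473]
eef_rot: [-0.001, 0.022, 1.0, 0.001]
force: [0.1, 0.5, 0.9]
grip_width: 0.0
grasp_force: 0.0
t: 6.9
tcp_pos: [0.5489, -0.1972, 0.1478]
eef_rot: [-0.0, 0.022, 1.0, 0.0]
force: [0.1, 0.7, -0.3]
grip_width: 0.0
grasp_force: 0.0
t: 7.1
tcp_pos: [0.5432, -0.197, 0.148]
eef_rot: [-0.0, 0.022, 1.0, 0.0]
force: [0.4, -0.2, -0.5]
grip_width: -0.0001
grasp_force: 0.0
```

Converted, 0.004 m is 0.08.

```bash
echo '[{"tx":0.08, "aperture":0}, {"aperture":0}]' > mv.in && python3 shift.py mv.in
echo '[{"tx":0.08, "aperture":0}, {"aperture":0}]' > mv.in && python3 shift.py mv.in
echo '[{"tx":0.06, "aperture":0}, {"aperture":0}]' > mv.in && python3 shift.py mv.in
echo '[{"tx":0.06, "aperture":0}, {"aperture":0}]' > mv.in && python3 shift.py mv.in
```

```text
t: 7.3
tcp_pos: [0.5396, -0.1969, 0.1481]
eef_rot: [-0.0, 0.021, 1.0, 0.0]
force: [0.1, 0.2, 0.0]
grip_width: 0.0002
grasp_force: 0.0
t: 7.5
tcp_pos: [0.5356, -0.1967, 0.148]
eef_rot: [-0.0, 0.021, 1.0, 0.0]
force: [0.4, -0.8, 0.6]
grip_width: 0.0002
grasp_force: 0.0
t: 7.7
tcp_pos: [0.5327, -0.1966, 0.148]
eef_rot: [-0.0, 0.021, 1.0, 0.0]
force: [0.7, 0.4, -0.3]
grip_width: 0.0
grasp_force: 0.0
t: 7.9
tcp_pos: [0.5296, -0.1965, 0.148]
eef_rot: [-0.0, 0.021, 1.0, 0.0]
force: [-0.1, -0.4, 0.5]
grip_width: 0.0001
grasp_force: 0.0
```

Converted, 0.003 m is 0.06.

```bash
echo '[{"tx":0.06, "aperture":0}, {"aperture":0}]' > mv.in && python3 shift.py mv.in
echo '[{"tx":0.06, "aperture":0}, {"aperture":0}]' > mv.in && python3 shift.py mv.in
python3 - <<'E'
from h import *
a=eyes.get_image("side")[:,:,::-1];b=eyes.get_image("wrist")[:,:,::-1];c=eyes.get_image("scene")[:,:,::-1]
T=status.sense()["tcp_pos"];print(T,[np.round(proj(n,T)) for n in("side","wrist","scene")],status.sense()["force"])
r=lambda i:cv2.resize(i,(400,300),interpolation=cv2.INTER_CUBIC)
cv2.imwrite("pics/c5.png",np.vstack([np.hstack([r(a[130:220,350:470]),r(b[0:300,120:520])]),np.hstack([r(c[225:315,145:265]),r(b[200:350,220:420])])]))
P=np.array([.5043,-.1955,.08]);x=np.array([.9992,-.04,0]);y=np.array([.04,.9992,0]);z=np.array([0,0,1.])
for th in(0,.1,.2,.3):
    A=np.sin(th)*x+np.cos(th)*z;B=np.cos(th)*x-np.sin(th)*z
    for n,o,s in(("side",(350,130),3.333),("wrist",(120,0),1)): print(th,n,[np.round((np.array(proj(n,P+.085*A+u*B+v*y))-o)*s).tolist() for u,v in((-.019,-.02),(-.019,.02),(.019,.02),(.019,-.02))])
E
```

```text
t: 8.1
tcp_pos: [0.5266, -0.1963, 0.148]
eef_rot: [-0.0, 0.021, 1.0, 0.0]
force: [-0.2, 0.1, -0.5]
grip_width: -0.0002
grasp_force: 0.0
t: 8.3
tcp_pos: [0.5236, -0.1962, 0.148]
eef_rot: [-0.0, 0.021, 1.0, 0.0]
force: [0.1, 0.5, 1.3]
grip_width: 0.0003
grasp_force: 0.0
[ 0.52401005 -0.19628497  0.14805629] [array([407., 147.]), array([321., 288.]), array([195., 250.])] [0.45176717 0.48782901 0.61808203]
0 side [[280.0, 47.0], [227.0, 79.0], [169.0, 44.0], [222.0, 14.0]]
0 wrist [[148.0, 210.0], [255.0, 210.0], [251.0, 303.0], [151.0, 303.0]]
0.1 side [[267.0, 37.0], [214.0, 68.0], [156.0, 40.0], [209.0, 10.0]]
0.1 wrist [[148.0, 233.0], [254.0, 233.0], [250.0, 319.0], [153.0, 319.0]]
0.2 side [[254.0, 28.0], [201.0, 59.0], [143.0, 38.0], [197.0, 9.0]]
0.2 wrist [[149.0, 256.0], [254.0, 255.0], [248.0, 333.0], [154.0, 333.0]]
0.3 side [[241.0, 21.0], [187.0, 52.0], [131.0, 38.0], [185.0, 8.0]]
0.3 wrist [[150.0, 277.0], [253.0, 276.0], [247.0, 345.0], [156.0, 345.0]]
```

View pics/c5.png

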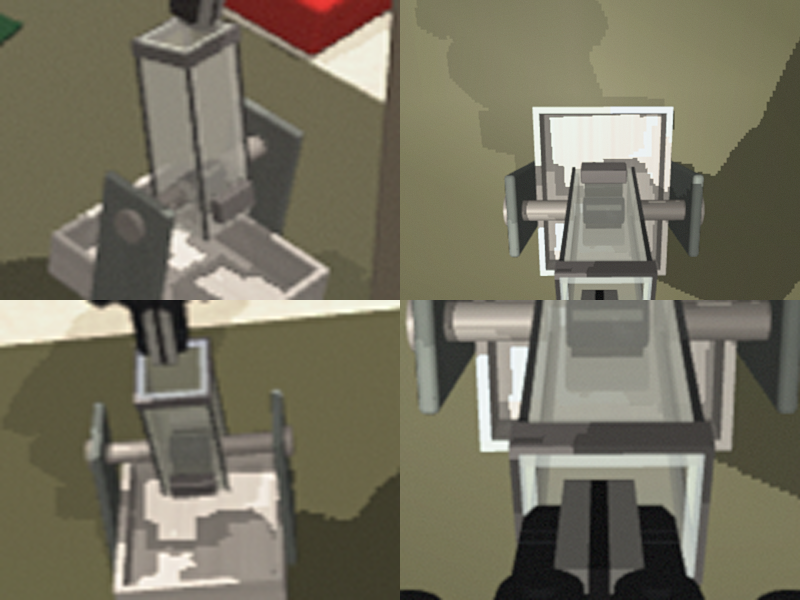

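In the wrist view the rim band is at rows 261-275 and the tips sit over the mouth. In the scene view the tips end about 6 px above the projected TCP. So the closed tips look higher than the reported TCP and passed over the rim. I'll check with the free-air picture taken earlier.

Run:
```python
from h import *
im=cv2.imread("pics/scene1.png");T=np.array([.610,-.1822,.266]);u,v=proj("scene",T);print(u,v)
print(proj("scene",T+[0,0,.012]))
g=cv2.cvtColor(im,cv2.COLOR_BGR2GRAY)
for r in range(int(v)-16,int(v)+14,2): print(r,g[r,int(u)-14:int(u)+15:2])
s=cv2.imread("pics/c5.png")
```

```text
194.90838803712478 229.23140934053956
(np.float64(193.94746584602086), np.float64(223.28472781888797))
213 [244  90  17  89 111  27  98 105  29  23 123 223 214 216 218]
215 [240 129  17  74 113  42  86 112  38  20 120 225 217 217 218]
217 [240 213  15  56 111  58  77 111  53  19 158 220 215 215 219]
219 [239 245 113  86 109  90  69 112  91 145 220 219 214 213 216]
221 [238 240 221 227 111  89  38 103 122 227 222 218 219 219 218]
223 [238 230 221 225 154 160 145 194 202 219 221 223 219 221 221]
225 [236 218 219 220 222 222 224 224 222 218 218 219 218 215 219]
227 [218 218 219 218 220 220 218 218 220 220 220 218 221 217 218]
229 [216 219 215 220 219 221 218 215 219 219 218 213 217 218 220]
231 [216 219 219 221 219 220 220 220 219 218 218 216 222 224 221]
233 [218 226 225 222 222 215 220 215 211 185 156 142 122  99  94]
235 [154 126  98  93  88  86  84  82  80  82  82  83  85  86  86]
237 [83 83 86 85 85 86 86 87 88 87 88 87 87 87 86]
239 [87 86 87 86 87 85 86 88 86 88 88 87 87 88 87]
241 [88 86 87 86 86 87 88 87 87 87 86 85 87 87 87]
```

The closed tip really does sit about 12 mm above the nominal TCP: its edge is at row 222.7 against a projected 229. The tips therefore need a TCP height of about 0.140 to 0.146 to overlap the rim without the shoulder riding on it. I'll retry at that height.

The manual's scale: shifts go in shares of 50 mm and turns go in shares of 2 rad. Converting my numbers, -0.03 m is -0.6, 0.023 m is 0.46.

```bash
echo '[{"tx":-0.3, "tz":-0.3, "aperture":0}, {"tx":-0.6, "aperture":0}, {"tx":-0.3, "aperture":0}, {"tz":0.46, "aperture":0}, {"aperture":0}]' > mv.in && python3 shift.py mv.in
echo '[{"aperture":0}, {"tx":0.3, "aperture":0}, {"tx":0.2, "aperture":0}, {"aperture":0}]' > mv.in && python3 shift.py mv.in
echo '[{"tx":0.12, "tz":-0.02, "aperture":0}, {"aperture":0}]' > mv.in && python3 shift.py mv.in
echo '[{"tx":0.12, "tz":-0.02, "aperture":0}, {"aperture":0}]' > mv.in && python3 shift.py mv.in
echo '[{"tx":0.12, "tz":-0.02, "aperture":0}, {"aperture":0}]' > mv.in && python3 shift.py mv.in
```

```text
t: 8.95
tcp_pos: [0.5827, -0.198, 0.1371]
eef_rot: [-0.002, 0.021, 1.0, 0.001]
force: [-1.4, 1.3, 0.6]
grip_width: 0.0004
grasp_force: 0.0
t: 9.35
tcp_pos: [0.5579, -0.1978, 0.1411]
eef_rot: [0.0, 0.022, 1.0, -0.0]
force: [0.5, 0.3, 0.7]
grip_width: -0.0
grasp_force: 0.0
t: 9.55
tcp_pos: [0.5527, -0.1976, 0.1417]
eef_rot: [0.0, 0.022, 1.0, -0.0]
force: [0.2, -1.0, 0.9]
grip_width: -0.0002
grasp_force: 0.0
t: 9.75
tcp_pos: [0.5465, -0.1972, 0.1422]
eef_rot: [-0.0, 0.021, 1.0, 0.0]
force: [0.1, -0.4, 0.2]
grip_width: 0.0
grasp_force: 0.0
t: 9.95
tcp_pos: [0.5404, -0.1969, 0.1431]
eef_rot: [-0.0, 0.021, 1.0, 0.0]
force: [0.3, -0.6, -0.0]
grip_width: 0.0
grasp_force: 0.0
```

No contact again. Allowing for tip width, the tip offset works out at about 18-19 mm. I'll go clearly lower, to a TCP of about 0.108, so the straight part of the fingers meets the rim.

Converted, -0.03 m is -0.6, 0.018 m is 0.36.

```bash
echo '[{"tx":-0.6, "aperture":0}, {"tx":-0.3, "aperture":0}, {"tz":0.36, "aperture":0}, {"tz":0.36, "aperture":0}, {"aperture":0}]' > mv.in && python3 shift.py mv.in
echo '[{"aperture":0}, {"tx":0.3, "aperture":0}, {"tx":0.1, "aperture":0}, {"aperture":0}]' > mv.in && python3 shift.py mv.in
echo '[{"tx":0.12, "aperture":0}, {"aperture":0}]' > mv.in && python3 shift.py mv.in
echo '[{"tx":0.12, "aperture":0}, {"aperture":0}]' > mv.in && python3 shift.py mv.in
```

```text
t: 10.45
tcp_pos: [0.5843, -0.198, 0.1042]
eef_rot: [-0.002, 0.021, 1.0, 0.001]
force: [-0.1, 0.8, -1.4]
grip_width: 0.0001
grasp_force: 0.0
t: 10.85
tcp_pos: [0.566, -0.1983, 0.1082]
eef_rot: [0.001, 0.022, 1.0, -0.0]
force: [0.4, -0.4, 0.2]
grip_width: -0.0001
grasp_force: 0.0
t: 11.05
tcp_pos: [0.5597, -0.1979, 0.1074]
eef_rot: [0.0, 0.021, 1.0, -0.0]
force: [-0.1, -0.5, -0.1]
grip_width: -0.0002
grasp_force: 0.0
t: 11.25
tcp_pos: [0.5539, -0.1976, 0.1073]
eef_rot: [0.0, 0.021, 1.0, -0.0]
force: [-0.0, -0.3, 0.1]
grip_width: -0.0
grasp_force: 0.0
```

Converted, 0.006 m is 0.12.

```bash
echo '[{"tx":0.12, "aperture":0}, {"aperture":0}]' > mv.in && python3 shift.py mv.in
echo '[{"tx":0.1, "aperture":0}, {"aperture":0}]' > mv.in && python3 shift.py mv.in
echo '[{"tx":0.08, "aperture":0}, {"aperture":0}]' > mv.in && python3 shift.py mv.in
echo '[{"tx":0.06, "aperture":0}, {"aperture":0}]' > mv.in && python3 shift.py mv.in
```

```text
t: 11.45
tcp_pos: [0.5476, -0.1973, 0.1072]
eef_rot: [0.0, 0.021, 1.0, -0.0]
force: [0.4, -0.9, 0.1]
grip_width: -0.0
grasp_force: 0.2
t: 11.65
tcp_pos: [0.5424, -0.197, 0.107]
eef_rot: [-0.0, 0.022, 1.0, 0.0]
force: [-0.3, -0.5, 0.3]
grip_width: -0.0005
grasp_force: 0.1
t: 11.85
tcp_pos: [0.5383, -0.1968, 0.1069]
eef_rot: [-0.0, 0.021, 1.0, 0.0]
force: [-0.4, -0.2, -0.0]
grip_width: 0.0001
grasp_force: 0.1
t: 12.05
tcp_pos: [0.5355, -0.1967, 0.107]
eef_rot: [-0.0, 0.021, 1.0, 0.0]
force: [-0.1, -0.8, -0.3]
grip_width: -0.0001
grasp_force: 0.1
```

Converted, 0.003 m is 0.06.

```bash
echo '[{"tx":0.06, "aperture":0}, {"aperture":0}]' > mv.in && python3 shift.py mv.in
echo '[{"tx":0.06, "aperture":0}, {"aperture":0}]' > mv.in && python3 shift.py mv.in
echo '[{"tx":0.04, "aperture":0}, {"aperture":0}]' > mv.in && python3 shift.py mv.in
```

```text
t: 12.25
tcp_pos: [0.5326, -0.1966, 0.107]
eef_rot: [-0.0, 0.021, 1.0, 0.0]
force: [1.1, -0.2, 0.1]
grip_width: 0.0001
grasp_force: 0.1
t: 12.45
tcp_pos: [0.5318, -0.1966, 0.1072]
eef_rot: [0.002, 0.021, 1.0, 0.0]
force: [6.2, 0.7, -2.7]
grip_width: -0.0003
grasp_force: 3.2
t: 12.65
tcp_pos: [0.5317, -0.1966, 0.1073]
eef_rot: [0.004, 0.021, 1.0, 0.0]
force: [11.4, 0.4, -6.8]
grip_width: -0.0004
grasp_force: 6.0
```

```bash
cat > lean.py <<'E'
from h import *
# crops of the tube with predicted upright rim corners marked
P=np.array([.5043,-.1955,.08]);x=np.array([.9992,-.04,0]);y=np.array([.04,.9992,0]);z=np.array([0,0,1.])
def quad(n,th,h=.085):
    A=np.sin(th)*x+np.cos(th)*z;B=np.cos(th)*x-np.sin(th)*z
    return [proj(n,P+h*A+u*B+v*y) for u,v in((-.019,-.02),(-.019,.02),(.019,.02),(.019,-.02))]
E
python3 - <<'E'
from lean import *
for n in("side","scene"):
    a=eyes.get_image(n)[:,:,::-1];cv2.imwrite(f"pics/{n}6.png",a)
    b=cv2.imread(f"pics/{n}0.png");q=np.array(quad(n,0)).mean(0)
    print(n,q)
print(status.sense()["force"],status.sense()["tcp_pos"])
E
```

```text
side [417.34501689 143.74060541]
scene [193.86964889 235.81124166]
[11.77511477  0.437907   -5.72469835] [ 0.53176531 -0.19661192  0.10728731]
```

The hard stop is reached: force climbs 5 N per 2 mm at TCP x=0.532, which fits an upright rim. I'll back off, rise and look at the tube with the predicted upright rim drawn on the picture.

Converted, -0.05 m is -1, -0.045 m is -0.9.

```bash
echo '[{"tx":-0.3, "aperture":0}, {"tx":-0.5, "aperture":0}, {"tz":-0.9, "aperture":0}, {"tz":-1, "aperture":0}, {"tz":-1, "aperture":0}]' > mv.in && python3 shift.py mv.in
echo '[{"ty":0.9, "tz":-0.6, "aperture":0.05}, {"ty":0.9, "aperture":0.05}, {"tx":0.08, "ty":0.9, "aperture":0.05}]' > mv.in && python3 shift.py mv.in
python3 - <<'E'
from lean import *
o=[]
for n,(u,v) in(("side",(350,120)),("scene",(145,215))):
    a=np.ascontiguousarray(eyes.get_image(n)[:,:,::-1]);cv2.imwrite(f"pics/{n}7.png",a)
    k=cv2.resize(a[v:v+100,u:u+100],(400,400),interpolation=cv2.INTER_CUBIC)
    cv2.polylines(k,[np.int32([((p[0]-u)*4,(p[1]-v)*4) for p in quad(n,0)])],True,(0,0,255),1);o.append(k)
cv2.imwrite("pics/c7.png",np.hstack(o))
E
```

```text
t: 13.25
tcp_pos: [0.5671, -0.1977, 0.2526]
eef_rot: [-0.001, 0.021, 1.0, 0.001]
force: [0.1, -1.6, 1.1]
grip_width: 0.0001
grasp_force: 0.0
t: 13.55
tcp_pos: [0.57, -0.0658, 0.2809]
eef_rot: [0.001, 0.022, 1.0, -0.0]
force: [0.4, 0.6, -0.3]
grip_width: 0.043
grasp_force: 0.0
```

View pics/c7.png

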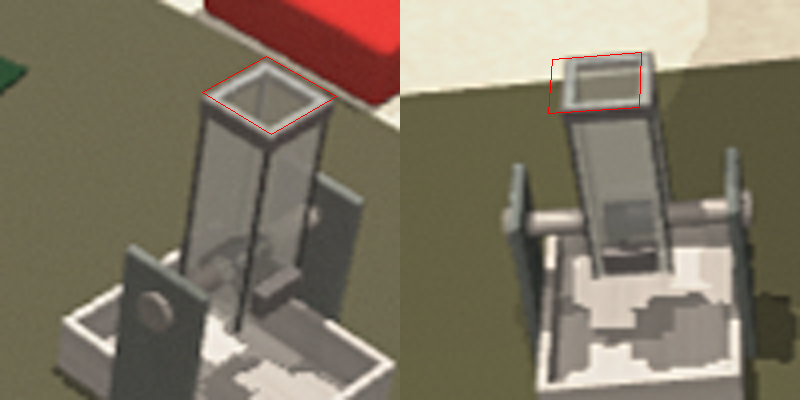

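Both views show the tube upright and on the predicted rim, with the mouth centre at side (417,144.6) and scene (197.5,236.3). The small scene offset means I should triangulate the mouth.

```bash
python3 - <<'E'
from h import *
np.set_printoptions(precision=4,suppress=True)
print(tri(("scene",(197.5,236.3)),("side",(417,144.6))),plane("scene",(197.5,236.3),.165),plane("side",(417,144.6),.165))
# pins from scene7 crop: (507,224),(748,208) ; side near pin (153,312)
print(plane("scene",(145+107/4,215+224/4),.08),plane("scene",(145+348/4,215+208/4),.08),plane("side",(350+153/4,120+312/4),.08))
E
echo '[{"tx":0.08, "ty":0.96, "aperture":0.05}, {"tx":0.08, "ty":0.96, "aperture":0.05}, {"tx":0.08, "ty":0.96, "aperture":0.05}, {"tx":0.08, "ty":0.96, "aperture":0.05}, {"tx":0.08, "ty":0.8, "aperture":0.05}]' > mv.in && python3 shift.py mv.in
echo '[{"tx":0.08, "ty":0.8, "aperture":0.05}, {"ty":0.4, "aperture":0.05}, {"aperture":0.05}]' > mv.in && python3 shift.py mv.in
python3 - <<'E'
from h import *
b=eyes.get_image("wrist")[:,:,::-1];cv2.imwrite("pics/wrist8.png",b);s=status.sense();print(s["tcp_pos"],s["eef_rot"])
g=cv2.cvtColor(b,cv2.COLOR_BGR2HSV)
print("rod top",np.round(proj("wrist",np.array([.54,.2405,.175])),1),"collar",np.round(proj("wrist",np.array([.54,.2405,.125])),1))
m=cv2.inRange(g,(3,120,30),(15,255,110));n,l,st,c=cv2.connectedComponentsWithStats(m)
print([(st[i].tolist(),c[i].round(1).tolist()) for i in range(1,n) if st[i][4]>150])
m=cv2.inRange(g,(0,0,120),(179,60,190));n,l,st,c=cv2.connectedComponentsWithStats(m)
print([(st[i].tolist(),c[i].round(1).tolist()) for i in range(1,n) if st[i][4]>300])
E
```

```text
(array([ 0.5035, -0.1909,  0.1641]), [np.float64(2.2), np.float64(2.2)]) [ 0.5069 -0.1891  0.165 ] [ 0.5029 -0.193   0.165 ]
[ 0.4996 -0.2473  0.08  ] [ 0.5055 -0.1344  0.08  ] [ 0.5052 -0.1366  0.08  ]
t: 14.15
tcp_pos: [0.5589, 0.1677, 0.2794]
eef_rot: [-0.0, 0.021, 1.0, -0.0]
force: [0.7, -0.2, 0.4]
grip_width: 0.0499
grasp_force: 0.0
t: 14.45
tcp_pos: [0.5576, 0.2283, 0.279]
eef_rot: [-0.001, 0.02, 1.0, -0.0]
force: [0.7, -0.3, 0.7]
grip_width: 0.0499
grasp_force: 0.0
[0.55777518 0.22674966 0.27904927] [-6.25788571e-04  2.02978794e-02  9.99793686e-01 -4.35916091e-04]
rod top [339.8 203.6] collar [336.8 191.9]
[([177, 141, 170, 47, 246], [262.1, 163.8]), ([321, 181, 27, 35, 320], [331.8, 193.1]), ([242, 193, 29, 30, 278], [260.7, 202.8])]
[([198, 0, 154, 144, 9590], [279.7, 65.1]), ([48, 85, 54, 56, 2301], [74.6, 112.4]), ([308, 164, 48, 55, 381], [326.3, 179.7]), ([305, 382, 59, 48, 1070], [330.5, 401.1])]
```

Mouth centre is (0.5035,-0.191,0.164), height as expected, and the wrist view puts it at y=-0.1955, so I'll aim for (0.504,-0.193). The rod top in the wrist view is (334,202), giving y≈0.237 against 0.240 from triangulation, so I'll aim for (0.540,0.238). Descending on the handle.

Converted, 0.04 m is 0.8, 0.0106 m is 0.212.

```bash
echo '[{"tx":0.36, "ty":0.212, "aperture":0.05}, {"tz":0.8, "aperture":0.05}, {"tz":0.8, "aperture":0.05}, {"tz":0.8, "aperture":0.05}, {"aperture":0.05}]' > mv.in && python3 shift.py mv.in
echo '[{"tz":0.4, "aperture":0.05}, {"tz":0.3, "aperture":0.05}, {"aperture":0.05}, {"aperture":0.05}]' > mv.in && python3 shift.py mv.in
```

```text
t: 15.0
tcp_pos: [0.5363, 0.2345, 0.1538]
eef_rot: [-0.006, 0.022, 1.0, -0.002]
force: [-0.8, -0.2, 0.4]
grip_width: 0.0497
grasp_force: 0.0
t: 15.4
tcp_pos: [0.5416, 0.237, 0.1266]
eef_rot: [0.001, 0.022, 1.0, 0.0]
force: [0.7, 0.1, 0.6]
grip_width: 0.0498
grasp_force: 0.0
```

Converted, -0.045 m is -0.9, -0.04 m is -0.8.

```bash
echo '[{"aperture":0}, {"aperture":0}, {"aperture":0}, {"aperture":0}]' > mv.in && python3 shift.py mv.in 60
echo '[{"tz":-0.4, "aperture":0}, {"tz":-0.6, "aperture":0}, {"tz":-0.8, "aperture":0}, {"tz":-0.9, "aperture":0}, {"tz":-0.9, "aperture":0}]' > mv.in && python3 shift.py mv.in
```

```text
t: 15.8
tcp_pos: [0.5417, 0.238, 0.1265]
eef_rot: [0.001, 0.021, 1.0, 0.0]
force: [-0.5, -0.0, 7.1]
grip_width: 0.0187
grasp_force: 58.7
t: 16.3
tcp_pos: [0.5399, 0.2375, 0.3063]
eef_rot: [-0.0, 0.021, 1.0, -0.0]
force: [0.5, 0.3, -0.8]
grip_width: 0.0183
grasp_force: 58.9
```

Rod gripped (opening 18.5 mm, 59 N) and lifted, with its tip at about z=0.19. Carrying it over the tube.

Converted, -0.042 m is -0.84, -0.01 m is -0.2.

```bash
echo '[{"tx":0.04, "ty":-0.6, "tz":-0.2, "aperture":0}, {"tx":0.04, "ty":-0.84, "aperture":0}, {"tx":0.04, "ty":-0.84, "aperture":0}, {"tx":0.04, "ty":-0.84, "aperture":0}, {"tx":0.04, "ty":-0.84, "aperture":0}]' > mv.in && python3 shift.py mv.in
echo '[{"tx":0.04, "ty":-0.84, "aperture":0}, {"tx":0.04, "ty":-0.84, "aperture":0}, {"tx":0.04, "ty":-0.84, "aperture":0}, {"tx":0.04, "ty":-0.84, "aperture":0}, {"ty":-0.6, "aperture":0}]' > mv.in && python3 shift.py mv.in
echo '[{"ty":-0.4, "aperture":0}, {"aperture":0}, {"aperture":0}]' > mv.in && python3 shift.py mv.in
```

```text
t: 16.8
tcp_pos: [0.5215, 0.0389, 0.3149]
eef_rot: [0.0, 0.021, 1.0, -0.0]
force: [0.6, -0.9, -0.9]
grip_width: 0.0184
grasp_force: 58.9
t: 17.3
tcp_pos: [0.5049, -0.1596, 0.3148]
eef_rot: [-0.0, 0.022, 1.0, -0.0]
force: [1.5, 0.3, -2.0]
grip_width: 0.0184
grasp_force: 58.9
t: 17.6
tcp_pos: [0.5045, -0.1772, 0.3145]
eef_rot: [-0.0, 0.022, 1.0, 0.0]
force: [0.8, 0.4, -1.4]
grip_width: 0.0181
grasp_force: 58.9
```

Converted, -0.0155 m is -0.31.

```bash
echo '[{"ty":-0.31, "aperture":0}, {"aperture":0}, {"aperture":0}]' > mv.in && python3 shift.py mv.in
python3 - <<'E'
from h import *
o=[]
print(status.sense()["tcp_pos"])
for n,(u,v) in(("side",(365,75)),("scene",(150,165))):
    a=np.ascontiguousarray(eyes.get_image(n)[:,:,::-1]);cv2.imwrite(f"pics/{n}9.png",a)
    o.append(cv2.resize(a[v:v+100,u:u+100],(400,400),interpolation=cv2.INTER_CUBIC))
cv2.imwrite("pics/c9.png",np.hstack(o))
E
```

```text
t: 17.9
tcp_pos: [0.5042, -0.1923, 0.3148]
eef_rot: [-0.0, 0.021, 1.0, 0.0]
force: [-0.9, -0.4, -0.9]
grip_width: 0.0184
grasp_force: 58.9
[ 0.50416649 -0.19230254  0.31475387]
```

View pics/c9.png

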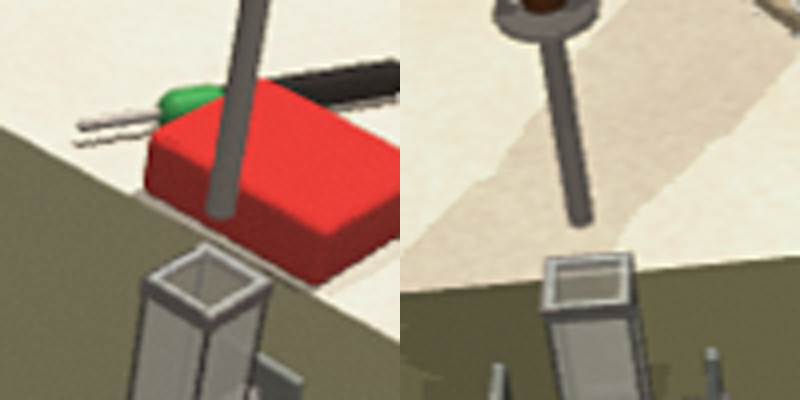

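The rod tip is at side (420,128.3) and scene (195.5,220.5), above the mouth at side (416.8,146.3) and scene (197.5,236.3). I'll triangulate the offset.

Run:
```python
from h import *
np.set_printoptions(precision=4,suppress=True)
t,r=tri(("scene",(195.5,220.5)),("side",(420,128.3)));m,r2=tri(("scene",(197.5,236.3)),("side",(416.8,145.6)))
print(t,r,m,r2)
# vertical check: projection of points above tip
for n in("scene","side"): print(n,[np.round(proj(n,t+[0,0,h]),1) for h in(0,.05,.1)])
```

```text
[ 0.5014 -0.1896  0.1982] [np.float64(1.3), np.float64(1.3)] [ 0.5029 -0.1906  0.1631] [np.float64(1.6), np.float64(1.6)]
scene [array([194.9, 220. ]), array([191.3, 197.3]), array([187.4, 173.2])]
side [array([419.3, 128.8]), array([423.9, 101.3]), array([429. ,  71.2])]
```

Tip and mouth agree to within 1.5 mm and the rod is vertical. Lowering, then pressing slowly.

Converted, 0.025 m is 0.5, -0.0015 m is -0.03.

```bash
echo '[{"tx":-0.03, "ty":-0.02, "tz":0.5, "aperture":0}, {"tz":0.5, "aperture":0}, {"tz":0.5, "aperture":0}, {"tz":0.4, "aperture":0}, {"aperture":0}]' > mv.in && python3 shift.py mv.in
echo '[{"tz":0.1, "aperture":0}, {"tz":0.1, "aperture":0}, {"tz":0.1, "aperture":0}, {"aperture":0}]' > mv.in && python3 shift.py mv.in
echo '[{"tz":0.1, "aperture":0}, {"tz":0.1, "aperture":0}, {"tz":0.08, "aperture":0}, {"aperture":0}]' > mv.in && python3 shift.py mv.in
```

```text
t: 18.5
tcp_pos: [0.5039, -0.1923, 0.217]
eef_rot: [-0.002, 0.021, 1.0, 0.001]
force: [0.1, -0.2, -1.9]
grip_width: 0.0182
grasp_force: 58.9
t: 18.9
tcp_pos: [0.5056, -0.1938, 0.2047]
eef_rot: [0.0, 0.021, 1.0, -0.0]
force: [0.3, 0.1, -0.9]
grip_width: 0.0183
grasp_force: 58.9
t: 19.3
tcp_pos: [0.505, -0.1934, 0.1897]
eef_rot: [-0.001, 0.021, 1.0, 0.001]
force: [-0.9, -0.1, -1.3]
grip_width: 0.0179
grasp_force: 59.2
```

Converted, 0.005 m is 0.1, 0.003 m is 0.06.

```bash
echo '[{"tz":0.1, "aperture":0}, {"tz":0.1, "aperture":0}, {"tz":0.06, "aperture":0}, {"aperture":0}]' > mv.in && python3 shift.py mv.in
echo '[{"tz":0.06, "aperture":0}, {"aperture":0}]' > mv.in && python3 shift.py mv.in
echo '[{"tz":0.04, "aperture":0}, {"aperture":0}]' > mv.in && python3 shift.py mv.in
```

```text
t: 19.7
tcp_pos: [0.5052, -0.1935, 0.177]
eef_rot: [-0.001, 0.021, 1.0, 0.0]
force: [0.3, 0.9, -0.9]
grip_width: 0.0178
grasp_force: 59.2
t: 19.9
tcp_pos: [0.5055, -0.1937, 0.1745]
eef_rot: [-0.0, 0.021, 1.0, 0.0]
force: [-0.8, -1.2, 0.2]
grip_width: 0.0181
grasp_force: 59.2
t: 20.1
tcp_pos: [0.5055, -0.1937, 0.1726]
eef_rot: [-0.0, 0.021, 1.0, 0.0]
force: [-0.2, 0.2, -2.1]
grip_width: 0.018
grasp_force: 59.2
```

Converted, 0.001 m is 0.02.

```bash
echo '[{"tz":0.02, "aperture":0}, {"aperture":0}]' > mv.in && python3 shift.py mv.in
echo '[{"tz":0.02, "aperture":0}, {"aperture":0}]' > mv.in && python3 shift.py mv.in
echo '[{"tz":0.02, "aperture":0}, {"aperture":0}]' > mv.in && python3 shift.py mv.in
python3 - <<'E'
from h import *
for n,o in(("scene","scene7"),("side","side7")):
    a=eyes.get_image(n)[:,:,::-1];cv2.imwrite(f"pics/{n}10.png",a);b=cv2.imread(f"pics/{o}.png")
    u,v=np.int32(proj(n,np.array([.5043,-.193,.05])))
    s=np.s_[v-50:v+50,u-45:u+45]
    A=cv2.cvtColor(a,cv2.COLOR_BGR2GRAY)[s];B=cv2.cvtColor(b,cv2.COLOR_BGR2GRAY)[s]
    for lab,m in(("now dark",(A<B.astype(int)-40)),("now light",(A>B.astype(int)+40))):
        k,l,st,c=cv2.connectedComponentsWithStats(m.astype(np.uint8))
        print(n,lab,[(st[i][:5].tolist(),(c[i]+[u-45,v-50]).round(1).tolist()) for i in range(1,k) if st[i][4]>15])
    print(n,"tray pix",[np.round(proj(n,np.array(p)),0).tolist() for p in((.5043,-.193,.012),(.5043,-.193,.08),(.5043,-.193,.165))])
E
```

```text
t: 20.3
tcp_pos: [0.5056, -0.1938, 0.1717]
eef_rot: [-0.0, 0.021, 1.0, 0.0]
force: [-1.1, 0.3, -0.8]
grip_width: 0.0182
grasp_force: 59.2
t: 20.5
tcp_pos: [0.506, -0.1939, 0.1715]
eef_rot: [0.001, 0.021, 1.0, -0.0]
force: [-0.2, 0.5, 3.3]
grip_width: 0.0186
grasp_force: 59.5
t: 20.7
tcp_pos: [0.5064, -0.1939, 0.1714]
eef_rot: [0.001, 0.021, 1.0, -0.0]
force: [-0.4, 1.7, 7.5]
grip_width: 0.018
grasp_force: 60.1
scene now dark [([27, 0, 24, 12, 154], [195.8, 235.4]), ([63, 27, 9, 10, 34], [225.3, 264.7]), ([42, 61, 14, 16, 128], [205.0, 298.2]), ([64, 64, 9, 13, 46], [226.8, 301.8])]
scene now light []
scene tray pix [[205.0, 295.0], [201.0, 270.0], [195.0, 236.0]]
side now dark [([42, 0, 12, 7, 30], [410.3, 148.7]), ([55, 0, 13, 9, 30], [422.4, 149.9]), ([5, 55, 12, 8, 28], [372.7, 204.2]), ([37, 58, 12, 13, 94], [404.2, 209.2])]
side now light []
side tray pix [[405.0, 212.0], [410.0, 184.0], [416.0, 144.0]]
```

The collar landed at the expected height (TCP 0.1715, force up to 7.5 N). A new dark blob shows in the tray at scene (205,298) and side (404,209), which is the dropped capacitor. I'll relieve the pressure, release and withdraw.

Converted, -0.0015 m is -0.03.

```bash
echo '[{"tz":-0.03, "aperture":0}, {"aperture":0}]' > mv.in && python3 shift.py mv.in
echo '[{"aperture":0.03}, {"aperture":0.05}, {"aperture":0.06}, {"aperture":0.06}]' > mv.in && python3 shift.py mv.in 20
echo '[{"tz":-0.4, "aperture":0.06}, {"tz":-0.8, "aperture":0.06}, {"tz":-0.9, "aperture":0.06}, {"tz":-0.9, "aperture":0.06}, {"aperture":0.06}]' > mv.in && python3 shift.py mv.in
python3 - <<'E'
from h import *
np.set_printoptions(precision=4,suppress=True)
print("cap",tri(("scene",(205,298.2)),("side",(404.2,209.2))))
for n,o in(("scene","scene10"),("side","side10")):
    a=eyes.get_image(n)[:,:,::-1];cv2.imwrite(f"pics/{n}11.png",a)
    h=cv2.cvtColor(a,cv2.COLOR_BGR2HSV);u,v=np.int32(proj(n,np.array([.5043,-.193,.195])))
    m=cv2.inRange(h,(3,120,20),(16,255,130))[v-30:v+30,u-25:u+25];k,l,st,c=cv2.connectedComponentsWithStats(m)
    print(n,"handle",[(st[i].tolist(),(c[i]+[u-25,v-30]).round(1).tolist()) for i in range(1,k) if st[i][4]>40],"expect mid",(u,v),"top",np.round(proj(n,np.array([.5043,-.193,.22]))))
    b=cv2.imread(f"pics/{o}.png");q=np.int32(proj(n,np.array([.5043,-.193,.08])));s=np.s_[q[1]-30:q[1]+45,q[0]-40:q[0]+40]
    d=cv2.absdiff(cv2.cvtColor(a,6)[s],cv2.cvtColor(b,6)[s]);print("changed px in tube/tray region",int((d>40).sum()))
E
```

```text
t: 21.0
tcp_pos: [0.5057, -0.1938, 0.1715]
eef_rot: [0.0, 0.021, 1.0, -0.0]
force: [-1.2, 1.2, 4.0]
grip_width: 0.0179
grasp_force: 59.4
t: 21.4
tcp_pos: [0.5055, -0.1938, 0.171]
eef_rot: [-0.0, 0.021, 1.0, 0.0]
force: [0.2, 0.8, -0.4]
grip_width: 0.06
grasp_force: 0.0
t: 21.9
tcp_pos: [0.5078, -0.195, 0.328]
eef_rot: [0.005, 0.021, 1.0, -0.003]
force: [1.3, 0.0, -0.4]
grip_width: 0.06
grasp_force: 0.0
cap (array([ 0.511 , -0.1952,  0.0117]), [np.float64(2.6), np.float64(2.6)])
scene handle [([20, 17, 13, 27, 231], [193.9, 221.8])] expect mid (np.int32(193), np.int32(222)) top [191. 212.]
changed px in tube/tray region 68
side handle [([19, 16, 17, 30, 251], [419.4, 128.5])] expect mid (np.int32(418), np.int32(128)) top [421. 116.]
changed px in tube/tray region 27
```

The capacitor is at (0.511,-0.195,0.0117), which is on the tray floor. The handle stands where expected, within 1 px in both views, and the robot is clear. Handing in.

```bash
echo '[{"aperture":0.06}, {"aperture":0.06}]' > mv.in && python3 shift.py mv.in; python3 -c "
from plant import ctrl, eyes, job, status
print(job.sign_off())"
```

```text
t: 22.2
tcp_pos: [0.5049, -0.1934, 0.3195]
eef_rot: [-0.001, 0.021, 1.0, 0.001]
force: [-0.7, 0.4, -0.6]
grip_width: 0.0601
grasp_force: 0.0
the job is handed in; nothing more can be done
None
```

I handed the job in at 22.2 s: the tube is upright, the capacitor is in the tray, and the push rod stands in the tube with its collar on the mouth; the hand-in returned no verdict.

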